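# Put the returned hardware back into stock

## Task

Put away the five loose parts lying on the bench. Each bin has a sample fixed on its ledge: put the bolt, the castor wheel and the U-bracket each into the bin that shows that part. Load the two round spacers end to end into the tube magazine, the tall one first and the short one on top of it, and do not knock over the spray can.

Things in the scene. Friction and masses are not known exactly. Their poses are not given: they have to be found in the camera images.
- bolt: loose steel hex bolt with its nut run on, 90 mm long, lying; shank 16 mm diameter, hexagons 24 mm across flats (head at the -x end, nut from x = +26 to +39 mm; bare shank from x = -34 to +26 mm). About 0.15 kg. Origin: middle of the length, on the axis (12 mm above the bench when lying); x along the shank
- wheel: loose castor wheel lying flat: black rubber tyre 50 mm diameter, 20 mm thick, grey core. About 0.06 kg. Origin: its centre (10 mm above the bench); z is the axle
- bracket: loose aluminium U-bracket, open side up: 60 mm long (its x), 40 mm wide over its two side walls (its y), 30 mm high, 4 mm thick. About 0.12 kg. Origin: centre of its envelope (15 mm above the bench)
- tall_spacer: loose steel spacer standing upright, 30 mm diameter, 45 mm tall, with a narrow dark bore (10 mm). About 0.14 kg. Origin: its centre (22.5 mm above the bench); z is its axis
- short_spacer: loose steel spacer standing upright, 30 mm diameter, 25 mm tall, with a wide dark bore (20 mm). About 0.08 kg. Origin: its centre (12.5 mm above the bench); z is its axis
- bolt_bin: red open bin, fixed to the bench, outside 130 x 130 mm, walls 40 mm high and 4 mm thick, floor 4 mm thick; on its +x side a ledge (44 mm deep, top 40 mm high) carries a fixed sample bolt, not to be taken; the top of the sample is 64 mm above the bench. Origin: centre of the underside of the open box (without ledge); z up, x towards the ledge
- wheel_bin: red open bin, fixed to the bench, outside 130 x 130 mm, walls 40 mm high and 4 mm thick, floor 4 mm thick; on its +x side a ledge (44 mm deep, top 40 mm high) carries a fixed sample wheel, not to be taken; the top of the sample is 60 mm above the bench. Origin: centre of the underside of the open box (without ledge); z up, x towards the ledge
- bracket_bin: red open bin, fixed to the bench, outside 130 x 130 mm, walls 40 mm high and 4 mm thick, floor 4 mm thick; on its +x side a ledge (44 mm deep, top 40 mm high) carries a fixed sample U-bracket, not to be taken; the top of the sample is 70 mm above the bench. Origin: centre of the underside of the open box (without ledge); z up, x towards the ledge
- magazine: upright aluminium tube on a fixed 100 x 100 x 10 mm steel plate, open on top, narrow viewing slot down its +x side. Inner floor 10 mm above the bench; bore 35 mm up to 72 mm, then a funnel widening to 53 mm (58 outside) at the rim, 86 mm above the bench. A spacer let go in the funnel slides down by itself. Origin: centre of the plate's underside, on the tube axis; z up
- can: spray can standing upright beside the work, 54 mm diameter, 160 mm tall, a bystander. Origin: centre of its underside; z is its axis
Mind the look-alikes: they are no part of the job. Leave any blue or orange look-alike of the magazine alone.

How it is judged:
By the outcome, as a careful person would: the job done as asked, in the order asked, and still so for the second after the job is handed in, with the robot touching nothing.
It also fails if it takes over 115 s, if anything falls off the work surface, if the arm or the gripper's body presses on something with over 40 N, if the wrist force passes 120 N, or if a joint passes its speed limit or range.

## Robot

A 6-joint arm with a two-finger parallel gripper is mounted at the origin on the work surface. World frame = base frame: x ahead of the robot, y to its left, z up, the work surface at z = 0. Lengths are in m, angles in rad, forces in N, time in s.
With the tool pointing down it reaches from about 0.325 to 0.925 m from the base axis. Payload 3.1 kg.
Tool frame: the origin (TCP) lies at the centre of the arm's flange, where the gripper is bolted on; the fingertips stand ahead of it and the grasp point (between the pads) lies 155 mm ahead of it (manip.nose_length is the z of the fingertips in the tool frame, in m); z points along the fingers, y is the line along which they close (so a half turn about z gives the same grasp; the last joint's range is limited). The gripper opens to 85 mm and grips with 20 to 120 N. Pads are 22 mm wide; open, the fingers measure 114 mm over their backs; the gripper's body (76 mm by 85 mm) begins 54 mm behind the grasp point. The pads swing forward as they close: fully open they stand 13 mm farther back than shut.
Start: joints at [-1.28, 0.217, 1.613, -0, 1.311, -0.112], TCP at [0.245, -0.575, 0.405] pointing down, gripper open.
Joint ranges: [-2.75, 2.75], [-0.78, 2.1], [0.31, 2.55], [-1.13, 4.27], [0.13, 2.63], [-2.58, 2.58]. Speed limits (rad/s): [2.79, 2.79, 3.14, 3.14, 3.14, 3.14].

## Interface

Orientations are given as [roll, pitch, yaw] about the fixed x, y, z axes, in that order (R = Rz(yaw) Ry(pitch) Rx(roll)).
In Python, from cell import manip gives the robot as it stands.
- The arm moves only by the tool carry_out, never from a script. Its argument "series" is text: rows parted by semicolons, each of 7 numbers parted by spaces: the shift along the tool's x, y, z in m, then the turn, a rotation vector about the tool's x, y, z in degrees, then the finger opening in m, from 0 to 0.0854. In form: dx dy dz wx wy wz claw; .... A call has 1 to 5 rows; each row shifts and turns the commanded pose from where the row before left it, along the tool's axes as they then stand; what a row does not reach is not made up. A row lasts 1/10 s, in which the tool goes at most 50 mm and 8.59 degrees, less where a joint would pass 70% of its speed; a pose out of reach is approached as far as the arm can. A call with a gripper value outside its range is refused whole. The fingers move at their own pace and stop on an object; "force" is the grip in N (left out, the last holds). Time passes only in rows, so rows that do not move let the fingers close. It gives the time, the measured TCP pose, the force, the opening and the grip force at its end, in the units of the state.
- manip.observe(): the state, without advancing time (a new reading comes with each control period).
- manip.grab_frame(name): name is "scene" or "top" or "wrist"; returns a dict with "color" (420x560x3 uint8, red, green, blue), "depth" (420x560 float32, m along the optical axis (not along the pixel's ray), 0 where there is no reading), "fx", "fy", "cx", "cy" (pixels), "R" (3x3) and "t" (3): a world point X has camera coordinates R X + t. Camera axes: x right, y down, z forward; pixel columns grow to the right and rows downward; lengths in m; the calibration is good to about 2 mm. A picture is of the moment at which its call begins.
- manip.close_job(): hands the job in; it is judged then, once.
The state is a dict: "t": time; "joints": joint angles; "dq": joint speeds; "effort": joint torques, N m; "position": TCP position; "tcp_rot": TCP orientation; "ft_force": force on the tool from outside, world axes, zero at the start; "torque": the same for the moment, N m; "gripper_width": finger opening in m; "grasp_force": force on a finger pad.
Only numpy, scipy, OpenCV 4.12 (cv2) and the standard library are available. Lean on these libraries where they do the work, as an engineer would, in place of code of your own. Each camera call takes 0.05 s, during which the arm holds its last target. There are 200 camera calls.

## Working session

There is one attempt and no reset: what is moved stays moved. The work goes in short steps, Python scripts to look and compute and a tool call to move; the robot and the scene stay as the last step left them, time stands still between calls to the robot, and variables do not carry over. Pictures are saved under pics/ and viewed, at most 14 in all, crops included, and the job is handed in when it is done.

Besides the shell and the picture viewer there is one more tool, called after "Request:" as name(argument=value, ...), one argument or row to a line, values as JSON. carry_out: Moves the arm, as the interface text tells. Its arguments: {"type":"object","properties":{"series":{"type":"string"},"force":{"type":"number"}},"required":["series"]}

```bash
mkdir -p pics; ls; python3 - <<'E'
from cell import manip
import cv2,numpy as np
print(manip.observe(), manip.nose_length)
for n in("top","scene"):
    f=manip.grab_frame(n); np.savez(f"{n}.npz",**f)
    cv2.imwrite(f"pics/{n}0.png",cv2.resize(f["color"][...,::-1],(800,600),interpolation=cv2.INTER_CUBIC))
    print(n,f["fx"],f["cx"],f["cy"],f["R"].round(3).tolist(),f["t"])
E
```

```text
pics
{'t': 0.0, 'joints': array([-1.28020181e+00,  2.17756383e-01,  1.61492885e+00,  1.82491189e-05,
        1.31128971e+00, -1.12174400e-01]), 'dq': array([ 5.19578723e-04, -6.16273168e-04,  3.98315279e-04, -5.87886516e-04,
       -3.13315154e-04, -1.96284195e-05]), 'effort': array([ 7.09928590e-04, -3.96845555e+01, -3.03850400e+01, -9.12281280e-05,
        9.73965973e-03,  6.62306817e-06]), 'position': array([ 0.2449014 , -0.57458539,  0.40336915]), 'tcp_rot': array([-3.13922731e+00, -2.84188132e-04,  4.02763878e-01]), 'ft_force': array([ 0.00182741, -0.92900286, -0.12246196]), 'torque': array([-0.01054614,  0.02545213, -0.00471552]), 'grasp_force': 0.0, 'gripper_width': 0.08535357210348112} 0.1734
top 517.3832655961377 275.60713922696937 218.18734444249586 [[-0.006, -1.0, -0.004], [-0.992, 0.007, -0.13], [0.13, 0.003, -0.992]] [-0.0233004   0.47783564  1.61844976]
scene 495.0430302283152 275.159045188587 207.7157611443921 [[0.281, 0.96, 0.005], [0.509, -0.145, -0.848], [-0.813, 0.241, -0.529]] [-0.09656138 -0.1960476   1.83098725]
```

View pics/top0.png

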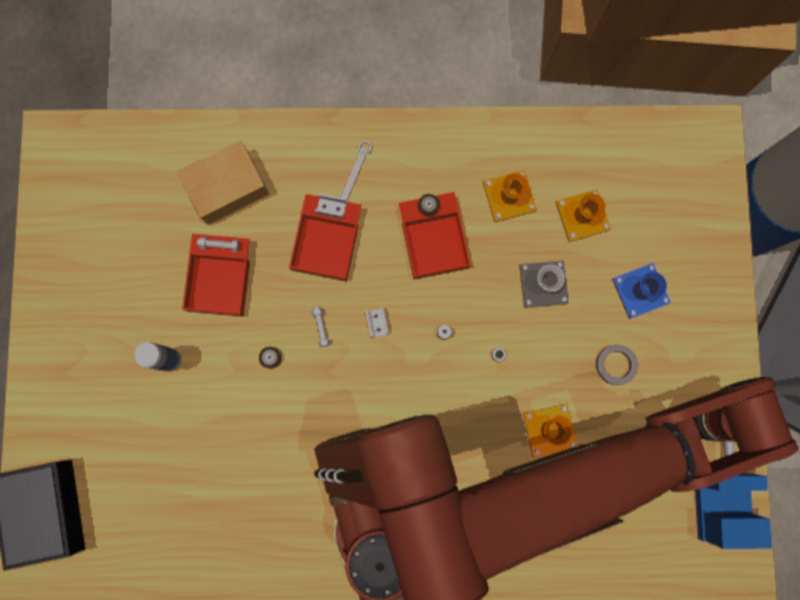

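View pics/scene0.png

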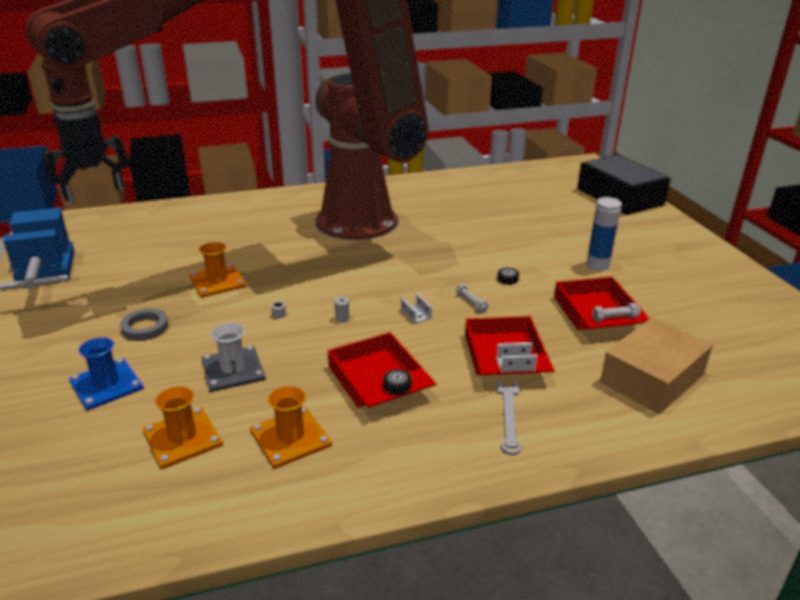

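The top view (800x600 pixels) shows these loose parts:
- wheel (269,357)
- bolt (321,326)
- bracket (377,322)
- tall spacer (445,331), narrow bore
- short spacer (499,354), wide bore

The fixed things are:
- bolt bin (217,283), bracket bin (327,240) and wheel bin (435,240)
- grey magazine (545,283)
- can (150,356)

Look-alikes to avoid:
- blue tube (642,290)
- orange tubes (510,193), (584,214) and (549,430)
- ring (617,365)
- wrench (358,170)
- samples on the ledges (217,243), (331,207) and (429,204)

Next I measure positions from depth and check them in one close crop.

```bash
cat > h.py <<'E'
import numpy as np,cv2
from cell import manip
def world(f):
    d=f["depth"];v,u=np.mgrid[:420,:560]
    c=np.stack([(u-f["cx"])/f["fx"]*d,(v-f["cy"])/f["fy"]*d,d],-1)
    return (c-f["t"])@f["R"]          # R^T (c-t)
def ray(f,u,v,z):
    o=-f["R"].T@f["t"];r=f["R"].T@np.array([(u-f["cx"])/f["fx"],(v-f["cy"])/f["fy"],1])
    return o+r*(z-o[2])/r[2]
E
python3 - <<'E'
from h import *
f=dict(np.load("top.npz"));P=world(f)
z=P[...,2]; ok=(f["depth"]>0)
tab=ok&(abs(z)<.02); print("table z",np.median(z[tab]),z[tab].std())
for n,u,v,h in [("wheel",269,357,.02),("bolt",321,326,.024),("bracket",377,322,.03),("tall",445,331,.045),("short",499,354,.025),("can",150,356,.16),("boltbin",217,290,.004),("brbin",325,245,.004),("whbin",436,245,.004),("mag",550,278,.086)]:
    u=int(u*.7);v=int(v*.7); s=20
    w=P[v-s:v+s,u-s:u+s];m=(w[...,2]>max(.007,h*.3))&(w[...,2]<.2)
    print(n,"ray",ray(f,u,v,h).round(3),"maxz",np.percentile(w[...,2],99.5).round(3))
    if h<.05 and h>.01:
        lab=cv2.connectedComponentsWithStats(m.astype(np.uint8))
        for i in range(1,lab[0]):
            if lab[2][i,4]>8:
                q=w[lab[1]==i]; r=cv2.minAreaRect(q[:,:2].astype(np.float32)*1000)
                print("   ",lab[2][i,4],q[:,:2].mean(0).round(4),q[:,2].max().round(3),np.round(r[0],1),np.round(r[1],1),round(r[2],1))
c=f["color"][95:272,125:405,::-1]
cv2.imwrite("pics/crop1.png",cv2.resize(c,None,fx=2.85,fy=2.85,interpolation=cv2.INTER_CUBIC))
E
```

```text
table z -0.0004985086744477632 0.00452038008099446
wheel ray [0.382 0.253 0.02 ] maxz 0.027
    197 [0.3785 0.2523] 0.027 [378.3 252.7] [48.5 48.1] 36.3
bolt ray [0.448 0.139 0.024] maxz 0.027
    163 [0.4482 0.1392] 0.029 [448.9 138.7] [89.9 27.6] 13.1
bracket ray [0.456 0.014 0.03 ] maxz 0.033
    14 [ 0.4735 -0.0019] 0.035 [474.3  -1.8] [30.2  3.7] 11.0
    30 [0.4525 0.03  ] 0.035 [453.9  29.1] [59.9  6.7] 11.0
    10 [ 0.4418 -0.0084] 0.033 [441.5  -8.5] [22.9  3.2] 11.0
tall ray [ 0.434 -0.138  0.045] maxz 0.054
    79 [ 0.4302 -0.136 ] 0.057 [ 430.4 -136.6] [27.5 28.8] 0.3
short ray [ 0.385 -0.259  0.025] maxz 1.667
    74 [ 0.3811 -0.2581] 0.032 [ 381.7 -258.2] [25.6 28.9] 0.1
can ray [0.374 0.472 0.16 ] maxz 0.168
boltbin ray [0.534 0.379 0.004] maxz 0.045
brbin ray [0.638 0.132 0.004] maxz 0.061
whbin ray [ 0.637 -0.124  0.004] maxz 0.059
mag ray [ 0.544 -0.366  0.086] maxz 1.667
```

View pics/crop1.png

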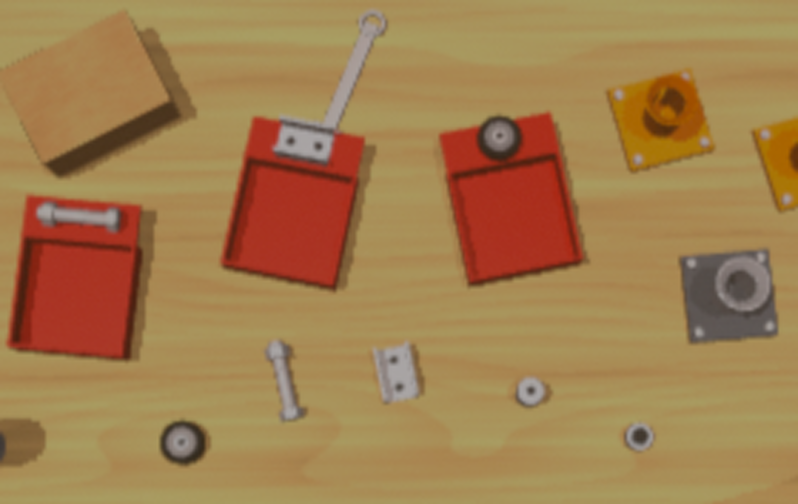

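The crop confirms the choice: tall spacer with narrow bore at (530,391), short one with wide bore at (639,436), and the grey magazine rim at (743,284). I turn these pixels into positions next.

```bash
python3 - <<'E'
from h import *
f=dict(np.load("top.npz"))
W=lambda x,y,z:ray(f,125+(x+.5)/2.85-.5,95+(y+.5)/2.85-.5,z)
for n,pts in dict(boltbin=[(9,348),(129,359),(27,197),(141,207)],brbin=[(222,265),(336,289),(253,117),(367,137)],whbin=[(470,284),(583,263),(440,133),(549,113)]).items():
    a,b,c,d=[W(*p,.04) for p in pts]
    F=(a+b)/2;L=(c+d)/2;e=(L-F)/np.linalg.norm(L-F)
    print(n,"w",np.linalg.norm(a-b).round(3),"len",np.linalg.norm(L-F).round(3),"centre",(F+.065*e).round(3),"yaw",np.degrees(np.arctan2(e[1],e[0])).round(1))
pl=np.array([W(*p,.01) for p in [(680,258),(770,249),(777,334),(690,342)]]);print("plate",pl.mean(0).round(4),np.linalg.norm(np.diff(pl,axis=0),axis=1).round(3))
print("rim",W(743,284,.086).round(4),"r",np.linalg.norm(W(770,284,.086)-W(716,284,.086)).round(3))
print("tall",W(530,391,.045).round(4),"short",W(639.5,436.5,.025).round(4),"wheel",W(182,442,.02).round(4))
a,b=W(277,350,.02),W(290,413,.02);print("bolt",a.round(3),b.round(3),((a+b)/2).round(4),np.degrees(np.arctan2(*(a-b)[1::-1])))
a,b=W(376,348,.03),W(388,402,.03);c,d=W(409,343,.03),W(421,397,.03)
print("bracket",((a+b+c+d)/4).round(4),np.linalg.norm(a-b),np.linalg.norm(a-c),np.degrees(np.arctan2(*(a-b)[1::-1])))
E
```

```text
boltbin w 0.135 len 0.173 centre [0.542 0.371 0.04 ] yaw -4.2
brbin w 0.131 len 0.176 centre [0.626 0.13  0.04 ] yaw -11.1
whbin w 0.129 len 0.177 centre [ 0.628 -0.123  0.04 ] yaw 11.0
plate [ 0.5428 -0.3672  0.01  ] [0.104 0.098 0.099]
rim [ 0.5427 -0.3672  0.086 ] r 0.059
tall [ 0.4316 -0.1366  0.045 ] short [ 0.3819 -0.2591  0.025 ] wheel [0.3796 0.2516 0.02  ]
bolt [0.483 0.146 0.02 ] [0.411 0.131 0.02 ] [0.4469 0.1386 0.02  ] 11.935442388160418
bracket [0.455 0.009 0.03 ] 0.0622525633174432 0.03737968923958379 12.31330375375821
```

Request:
carry_out(
  series="0 0 0 0 0 5.5 0.0854; 0 0 0 0 0 5.5 0.0854; 0 0 0 0 0 0 0.0854",
  force=40,
)

```text
t: 0.4
position: [0.245, -0.5748, 0.4039]
tcp_rot: [-3.14, 0.0, 0.211]
ft_force: [0.0, -0.8, -1.3]
gripper_width: 0.0853
grasp_force: 0.0
```

Request:
carry_out(
  series="0.0228 -0.0325 0.009 0 0 0 0.0854;0.0228 -0.0325 0.009 0 0 0 0.0854;0.0228 -0.0325 0.009 0 0 0 0.0854;0.0228 -0.0325 0.009 0 0 0 0.0854;0.0228 -0.0325 0.009 0 0 0 0.0854",
)

```text
t: 0.9
position: [0.3227, -0.3906, 0.3591]
tcp_rot: [-3.141, -0.0, 0.213]
ft_force: [1.7, 0.0, 0.0]
gripper_width: 0.0852
grasp_force: 0.0
```

Request:
carry_out(
  series="0.0228 -0.0325 0.009 0 0 0 0.0854;0.0228 -0.0325 0.009 0 0 0 0.0854;0.0228 -0.0325 0.009 0 0 0 0.0854;0.0228 -0.0325 0.009 0 0 0 0.0854;0.0228 -0.0325 0.009 0 0 0 0.0854",
)

```text
t: 1.4
position: [0.4002, -0.2079, 0.3144]
tcp_rot: [3.141, -0.0, 0.213]
ft_force: [1.2, 0.1, 0.7]
gripper_width: 0.085
grasp_force: 0.0
```

Request:
carry_out(
  series="0.0228 -0.0325 0.009 0 0 0 0.0854;0.0228 -0.0325 0.009 0 0 0 0.0854;0 0 0 0 0 0 0.0854;0 0 0 0 0 0 0.0854",
)

```text
t: 1.8
position: [0.4309, -0.1356, 0.2963]
tcp_rot: [-3.141, 0.001, 0.215]
ft_force: [-0.6, 0.0, -0.4]
gripper_width: 0.0853
grasp_force: 0.0
```

```bash
cat >> h.py <<'E'
from scipy.spatial.transform import Rotation as Ro
def need(*p):
    s=manip.observe();d=Ro.from_euler("xyz",s["tcp_rot"]).inv().apply(np.array(p)-s["position"])
    n=int(np.ceil(np.linalg.norm(d)/.045));print("shift",d.round(4),"n",n,"each",(d/n).round(4),"yaw",s["tcp_rot"][2].round(3))
E
cat > pic.py <<'E'
from h import *
import sys
f=manip.grab_frame(sys.argv[1]);np.savez(sys.argv[1]+".npz",**f)
cv2.imwrite("pics/"+sys.argv[2],f["color"][...,::-1])
E
python3 pic.py wrist w1.png; python3 -c "
from h import *
f=dict(np.load('wrist.npz'));print(f['fx'],f['cx'],f['cy'],f['R'].round(3).tolist(),f['t'],manip.observe()['position'])
need(.4316,-.1366,.193)"
```

```text
300.21012657907005 280.2226792071813 210.45195914837893 [[0.213, -0.977, 0.001], [-0.924, -0.201, 0.325], [-0.317, -0.07, -0.946]] [-0.22448419  0.36355093  0.40596982] [ 0.4309446  -0.13644856  0.29671983]
shift [0.0006 0.0002 0.1037] n 3 each [0.0002 0.0001 0.0346] yaw 0.213
```

View pics/w1.png

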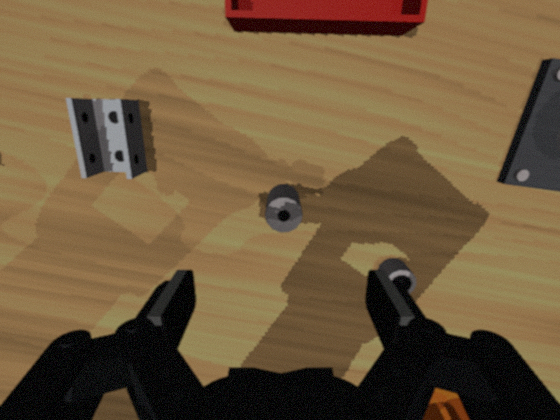

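The wrist view shows the tall spacer's top at (284,214), the bracket at about (108,137), and the short spacer at (401,283). I check those against the top-view positions.

```bash
python3 -c "
from h import *
f=dict(np.load('wrist.npz'));print('tall',ray(f,284,214,.045),'short',ray(f,402,283,.025))
p=[ray(f,u,v,.03) for u,v in [(68,98),(144,100),(150,170),(83,177)]];print('br',np.mean(p,0),np.array(p).round(3).tolist())"
```

```text
tall [ 0.43618935 -0.13766384  0.045     ] short [ 0.38631376 -0.26093834  0.025     ]
br [0.46348061 0.00384692 0.03      ] [[0.486, 0.036, 0.03], [0.496, -0.019, 0.03], [0.445, -0.027, 0.03], [0.427, 0.025, 0.03]]
```

Request:
carry_out(
  series="0 0 0.03 0 0 0 0.0854;0 0 0.03 0 0 0 0.0854;0 0 0.025 0 0 0 0.0854;0 0 0.018 0 0 0 0.0854;0 0 0 0 0 0 0.05",
  force=40,
)

```text
t: 2.35
position: [0.4292, -0.1372, 0.1916]
tcp_rot: [-3.138, 0.004, 0.209]
ft_force: [-0.4, 0.4, -0.9]
gripper_width: 0.0732
grasp_force: 0.0
```

Request:
carry_out(
  series="0 0 0 0 0 0 0.01;0 0 0 0 0 0 0.01;0 0 0 0 0 0 0.01;0 0 0 0 0 0 0.01;0 0 0 0 0 0 0.01",
)

```text
t: 2.85
position: [0.4319, -0.137, 0.1953]
tcp_rot: [3.139, -0.002, 0.211]
ft_force: [-1.2, -1.7, 6.5]
gripper_width: 0.0285
grasp_force: 39.5
```

Request:
carry_out(
  series="0 0 -0.03 0 0 0 0.01;0 0 -0.04 0 0 0 0.01;0 0 -0.04 0 0 0 0.01;0 0 0 0 0 0 0.01;0 0 0 0 0 0 0.01",
)

```text
t: 3.35
position: [0.4312, -0.1363, 0.3047]
tcp_rot: [3.14, -0.002, 0.211]
ft_force: [-0.2, 0.9, -1.3]
gripper_width: 0.0288
grasp_force: 40.2
```

```bash
python3 -c "
from h import *
need(.5428,-.3672,.3)"
```

```text
shift [0.0608 0.2492 0.0052] n 6 each [0.0101 0.0415 0.0009] yaw 0.211
```

Request:
carry_out(
  series="0.0076 0.0312 0 0 0 0 0.01;0.0076 0.0312 0 0 0 0 0.01;0.0076 0.0312 0 0 0 0 0.01;0.0076 0.0312 0 0 0 0 0.01;0.0076 0.0312 0 0 0 0 0.01",
)

```text
t: 3.85
position: [0.5001, -0.2812, 0.3003]
tcp_rot: [-3.137, 0.004, 0.211]
ft_force: [-0.2, 0.4, -1.6]
gripper_width: 0.0288
grasp_force: 40.2
```

Request:
carry_out(
  series="0.0076 0.0312 0 0 0 0 0.01;0.0076 0.0312 0 0 0 0 0.01;0.0076 0.0312 0 0 0 0 0.01;0 0 0 0 0 0 0.01;0 0 0 0 0 0 0.01",
)

```text
t: 4.35
position: [0.5418, -0.3674, 0.3004]
tcp_rot: [-3.137, 0.003, 0.21]
ft_force: [0.5, 0.2, -1.8]
gripper_width: 0.0286
grasp_force: 40.2
```

```bash
python3 pic.py wrist w2.png; python3 -c "
from h import *
print(manip.observe()['position']);need(.5428,-.3672,.27)"
```

```text
[ 0.54167743 -0.36672628  0.30070665]
shift [0.0011 0.0008 0.0307] n 1 each [0.0011 0.0008 0.0307] yaw 0.211
```

View pics/w2.png

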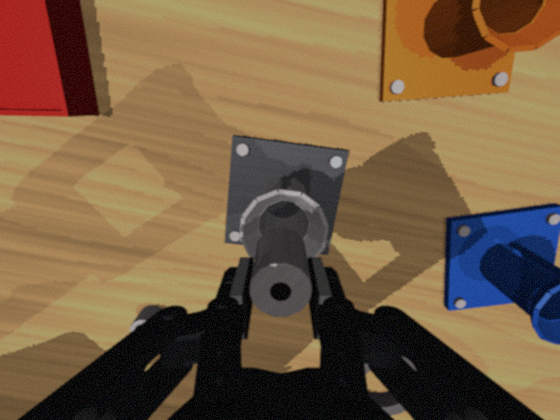

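The wrist view shows the held spacer's top at (279,287), over the grey magazine with its rim centred at (284,232). Orange and blue look-alikes stand clear to the right.

```bash
python3 -c "
from h import *
f=dict(np.load('wrist.npz'));print(ray(f,284,231,.086),ray(f,279,287,.154))"
```

```text
[ 0.54742059 -0.36792933  0.086     ] [ 0.54848779 -0.3648694   0.154     ]
```

Request:
carry_out(
  series="0 0.002 0.01 0 0 0 0.01;0 0 0.01 0 0 0 0.01;0 0 0.01 0 0 0 0.01;0 0 0.005 0 0 0 0.01;0 0 0 0 0 0 0.01",
)

```text
t: 4.9
position: [0.5425, -0.3689, 0.2669]
tcp_rot: [-3.139, 0.002, 0.211]
ft_force: [0.7, -0.1, -0.8]
gripper_width: 0.0284
grasp_force: 40.2
```

Request:
carry_out(
  series="0 0 0 0 0 0 0.045;0 0 0 0 0 0 0.05;0 0 0 0 0 0 0.05;0 0 -0.01 0 0 0 0.05;0 0 -0.03 0 0 0 0.05",
)

```text
t: 5.4
position: [0.5418, -0.3687, 0.306]
tcp_rot: [-3.136, 0.004, 0.211]
ft_force: [0.2, -0.6, -0.2]
gripper_width: 0.0503
grasp_force: 0.0
```

Request:
carry_out(
  series="0 0 -0.01 0 0 0 0.07;0 0 0 0 0 0 0.0854",
)

```text
t: 5.6
position: [0.5441, -0.3705, 0.3226]
tcp_rot: [3.136, -0.004, 0.211]
ft_force: [-0.6, -1.2, 0.4]
gripper_width: 0.077
grasp_force: 0.0
```

```bash
python3 pic.py wrist w3.png; python3 -c "
from h import *
need(.3819,-.2591,.3)"
```

```text
shift [-0.1349 -0.1424  0.0198] n 5 each [-0.027  -0.0285  0.004 ] yaw 0.211
```

View pics/w3.png

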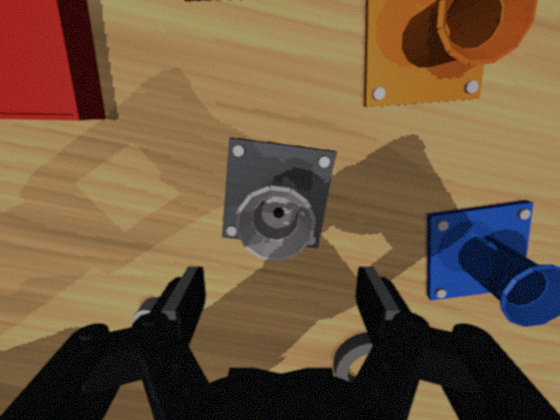

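The tall spacer sits inside the magazine, its bore visible at (278,211) within the funnel. Now the short spacer.

Request:
carry_out(
  series="-0.027 -0.0285 0.004 0 0 0 0.0854;-0.027 -0.0285 0.004 0 0 0 0.0854;-0.027 -0.0285 0.004 0 0 0 0.0854;-0.027 -0.0285 0.004 0 0 0 0.0854;-0.027 -0.0285 0.004 0 0 0 0.0854",
)

```text
t: 6.15
position: [0.3794, -0.2572, 0.297]
tcp_rot: [-3.139, 0.002, 0.211]
ft_force: [-0.6, 0.2, 0.9]
gripper_width: 0.0853
grasp_force: 0.0
```

Request:
carry_out(
  series="0 0 0 0 0 0 0.0854;0 0 0 0 0 0 0.0854",
)

```text
t: 6.35
position: [0.3801, -0.2576, 0.2972]
tcp_rot: [-3.14, 0.001, 0.211]
ft_force: [1.3, -0.2, 1.3]
gripper_width: 0.0854
grasp_force: 0.0
```

```bash
python3 -c "
from h import *
print(manip.observe()['position']);need(.3819,-.2591,.187)"
```

```text
[ 0.3800631  -0.25757321  0.29723345]
shift [0.0016 0.0021 0.1102] n 3 each [0.0005 0.0007 0.0367] yaw 0.211
```

Request:
carry_out(
  series="0.0015 0.002 0.03 0 0 0 0.0854;0 0 0.035 0 0 0 0.0854;0 0 0.03 0 0 0 0.0854;0 0 0.015 0 0 0 0.0854;0 0 0 0 0 0 0.05",
)

```text
t: 6.85
position: [0.383, -0.2601, 0.1863]
tcp_rot: [-3.138, 0.003, 0.211]
ft_force: [0.1, -0.5, -0.5]
gripper_width: 0.0733
grasp_force: 0.0
```

Request:
carry_out(
  series="0 0 0 0 0 0 0.01;0 0 0 0 0 0 0.01;0 0 0 0 0 0 0.01;0 0 0 0 0 0 0.01;0 0 0 0 0 0 0.01",
)

```text
t: 7.35
position: [0.3841, -0.261, 0.1904]
tcp_rot: [3.138, -0.002, 0.211]
ft_force: [0.0, 0.5, 5.9]
gripper_width: 0.0276
grasp_force: 39.4
```

Request:
carry_out(
  series="0 0 -0.03 0 0 0 0.01;0 0 -0.04 0 0 0 0.01;0 0 -0.04 0 0 0 0.01;0 0 0 0 0 0 0.01;0 0 0 0 0 0 0.01",
)

```text
t: 7.85
position: [0.3833, -0.2604, 0.2999]
tcp_rot: [3.139, -0.002, 0.211]
ft_force: [-0.1, 0.1, -1.4]
gripper_width: 0.0278
grasp_force: 39.6
```

```bash
python3 -c "
from h import *
print(manip.observe()['position']);need(.5428,-.3682,.297)"
```

```text
[ 0.38327585 -0.26035391  0.2998561 ]
shift [0.1334 0.1388 0.0034] n 5 each [0.0267 0.0278 0.0007] yaw 0.211
```

Request:
carry_out(
  series="0.0267 0.0278 0 0 0 0 0.01;0.0267 0.0278 0 0 0 0 0.01;0.0267 0.0278 0 0 0 0 0.01;0.0267 0.0278 0 0 0 0 0.01;0.0267 0.0278 0 0 0 0 0.01",
)

```text
t: 8.35
position: [0.543, -0.3682, 0.2952]
tcp_rot: [-3.137, 0.003, 0.211]
ft_force: [-0.1, -0.7, -1.0]
gripper_width: 0.0274
grasp_force: 39.6
```

Request:
carry_out(
  series="0 0 0 0 0 0 0.01;0 0 0 0 0 0 0.01",
)

```text
t: 8.55
position: [0.5422, -0.3677, 0.2953]
tcp_rot: [-3.137, 0.004, 0.211]
ft_force: [0.9, 0.4, -0.4]
gripper_width: 0.0272
grasp_force: 39.7
```

```bash
python3 pic.py wrist w4.png; python3 -c "
from h import *
print(manip.observe()['position']);need(.5428,-.3682,.265)"
```

```text
[ 0.54164957 -0.36730702  0.2958238 ]
shift [0.001  0.0013 0.0308] n 1 each [0.001  0.0013 0.0308] yaw 0.211
```

View pics/w4.png

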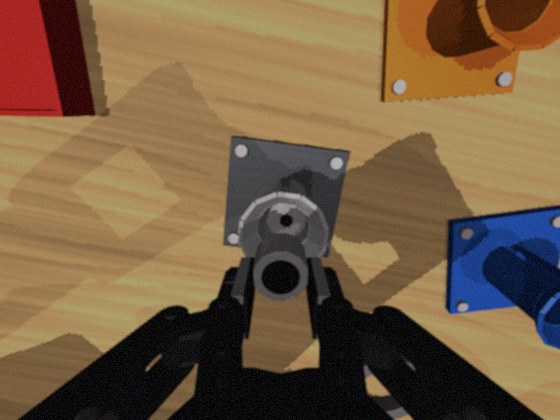

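The short spacer with its wide bore is held at (281,275), in line with the rim at (284,232). I lower it and let go.

Request:
carry_out(
  series="0.001 0.002 0.01 0 0 0 0.01;0 0 0.01 0 0 0 0.01;0 0 0.01 0 0 0 0.01;0 0 0.002 0 0 0 0.01;0 0 0 0 0 0 0.01",
)

```text
t: 9.1
position: [0.5436, -0.3695, 0.2655]
tcp_rot: [-3.14, 0.001, 0.211]
ft_force: [-0.2, 0.5, -0.8]
gripper_width: 0.0277
grasp_force: 39.7
```

Request:
carry_out(
  series="0 0 0 0 0 0 0.045;0 0 0 0 0 0 0.05;0 0 0 0 0 0 0.05;0 0 -0.01 0 0 0 0.05;0 0 -0.03 0 0 0 0.05",
)

```text
t: 9.6
position: [0.5429, -0.3689, 0.3039]
tcp_rot: [-3.136, 0.005, 0.211]
ft_force: [0.1, -0.5, -0.1]
gripper_width: 0.0499
grasp_force: 0.0
```

Request:
carry_out(
  series="0 0 -0.01 0 0 0 0.07;0 0 0 0 0 0 0.0854",
)

```text
t: 9.8
position: [0.5452, -0.3708, 0.3205]
tcp_rot: [3.136, -0.004, 0.211]
ft_force: [-0.6, -0.2, 0.9]
gripper_width: 0.0771
grasp_force: 0.0
```

```bash
python3 pic.py wrist w5.png; python3 -c "
from h import *
print(manip.observe()['position']);need(.455,.009,.3)"
```

```text
[ 0.54456522 -0.37031212  0.31843379]
shift [-0.0082 -0.3897  0.0174] n 9 each [-0.0009 -0.0433  0.0019] yaw 0.211
```

View pics/w5.png

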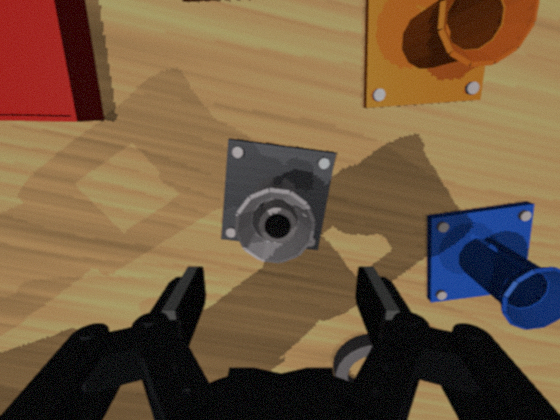

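The short spacer sits level on top in the magazine, its wide bore at (277,223). Next the bracket.

Request:
carry_out(
  series="-0.0008 -0.039 0.002 0 0 0 0.0854;-0.0008 -0.039 0.002 0 0 0 0.0854;-0.0008 -0.039 0.002 0 0 0 0.0854;-0.0008 -0.039 0.002 0 0 0 0.0854;-0.0008 -0.039 0.002 0 0 0 0.0854",
)

```text
t: 10.35
position: [0.4982, -0.1784, 0.3051]
tcp_rot: [-3.14, 0.002, 0.21]
ft_force: [0.9, 0.7, 1.0]
gripper_width: 0.0856
grasp_force: 0.0
```

Request:
carry_out(
  series="-0.0008 -0.039 0.002 0 0 0 0.0854;-0.0008 -0.039 0.002 0 0 0 0.0854;-0.0008 -0.039 0.002 0 0 0 0.0854;-0.0008 -0.039 0.002 0 0 0 0.0854;-0.0008 -0.039 0.002 0 0 0 0.0854",
)

```text
t: 10.85
position: [0.4534, 0.0112, 0.2954]
tcp_rot: [-3.141, 0.002, 0.21]
ft_force: [0.3, 0.5, -0.3]
gripper_width: 0.0851
grasp_force: 0.0
```

Request:
carry_out(
  series="0 0 0 0 0 0 0.0854;0 0 0 0 0 0 0.0854",
)

```text
t: 11.05
position: [0.454, 0.0105, 0.2957]
tcp_rot: [-3.141, 0.002, 0.213]
ft_force: [-0.2, 0.1, -0.4]
gripper_width: 0.0862
grasp_force: 0.0
```

```bash
python3 pic.py wrist w6.png; python3 -c "
from h import *
print(manip.observe()['position']);need(.456,.008,.178)"
```

```text
[0.45448603 0.00967519 0.29606853]
shift [0.0012 0.0019 0.1181] n 3 each [0.0004 0.0006 0.0394] yaw 0.212
```

View pics/w6.png

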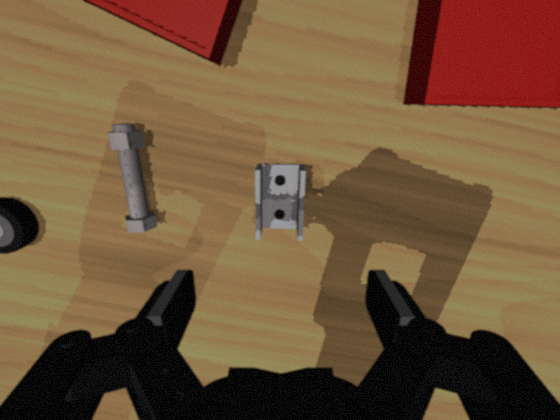

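The bracket lies square to the jaws, centred at (280,200), and the bolt runs from (127,137) to (141,225).

Request:
carry_out(
  series="0.001 0.001 0.03 0 0 0 0.0854;0 0 0.035 0 0 0 0.0854;0 0 0.03 0 0 0 0.0854;0 0 0.019 0 0 0 0.0854;0 0 0 0 0 0 0.06",
)

```text
t: 11.6
position: [0.4543, 0.0079, 0.1797]
tcp_rot: [-3.139, 0.007, 0.209]
ft_force: [-0.9, -0.5, 0.0]
gripper_width: 0.0732
grasp_force: 0.0
```

Request:
carry_out(
  series="0 0 0 0 0 0 0.02;0 0 0 0 0 0 0.02;0 0 0 0 0 0 0.02;0 0 0 0 0 0 0.02;0 0 0 0 0 0 0.02",
)

```text
t: 12.1
position: [0.4571, 0.0087, 0.1843]
tcp_rot: [3.14, -0.003, 0.211]
ft_force: [-1.0, -1.7, 6.8]
gripper_width: 0.0391
grasp_force: 43.2
```

Request:
carry_out(
  series="0 0 -0.03 0 0 0 0.02;0 0 -0.04 0 0 0 0.02;0 0 -0.04 0 0 0 0.02;0 0 0 0 0 0 0.02;0 0 0 0 0 0 0.02",
)

```text
t: 12.6
position: [0.4559, 0.0091, 0.2935]
tcp_rot: [3.141, -0.002, 0.211]
ft_force: [-1.2, -0.2, -2.5]
gripper_width: 0.039
grasp_force: 42.3
```

```bash
python3 -c "
from h import *
f=dict(np.load('wrist.npz'));a,b=ray(f,124.5,133,.018),ray(f,141,222,.018);print(a,b,(a+b)/2,np.degrees(np.arctan2(*(a-b)[1::-1])),np.linalg.norm(a-b))
print(manip.observe()['position']);need(.626,.13,.29)"
```

```text
[0.49017068 0.14547403 0.018     ] [0.41594733 0.12771679 0.018     ] [0.453059   0.13659541 0.018     ] 13.454581691498133 0.07631791467236582
[0.45593071 0.00909353 0.29347885]
shift [ 0.1916 -0.0826  0.0038] n 5 each [ 0.0383 -0.0165  0.0008] yaw 0.211
```

Request:
carry_out(
  series="0.0383 -0.0165 0 0 0 0 0.02;0.0383 -0.0165 0 0 0 0 0.02;0.0383 -0.0165 0 0 0 0 0.02;0.0383 -0.0165 0 0 0 0 0.02;0.0383 -0.0165 0 0 0 0 0.02",
)

```text
t: 13.1
position: [0.6256, 0.1307, 0.2888]
tcp_rot: [-3.141, 0.006, 0.211]
ft_force: [1.1, -1.0, -1.5]
gripper_width: 0.0394
grasp_force: 42.2
```

Request:
carry_out(
  series="0 0 0 0 0 0 0.02;0 0 0.03 0 0 0 0.02;0 0 0.03 0 0 0 0.02;0 0 0.025 0 0 0 0.02;0 0 0.008 0 0 0 0.02",
)

```text
t: 13.6
position: [0.6219, 0.1291, 0.1932]
tcp_rot: [-3.14, 0.013, 0.211]
ft_force: [-0.5, 0.3, -1.5]
gripper_width: 0.0394
grasp_force: 42.2
```

Request:
carry_out(
  series="0 0 0 0 0 0 0.02;0 0 0 0 0 0 0.05;0 0 0 0 0 0 0.055;0 0 0 0 0 0 0.055;0 0 0 0 0 0 0.055",
)

```text
t: 14.1
position: [0.6266, 0.1298, 0.2014]
tcp_rot: [3.141, -0.003, 0.211]
ft_force: [0.3, -0.0, -0.1]
gripper_width: 0.0548
grasp_force: 0.0
```

Request:
carry_out(
  series="0 0 -0.02 0 0 0 0.055;0 0 -0.04 0 0 0 0.055;0 0 -0.04 0 0 0 0.06;0 0 0 0 0 0 0.0854;0 0 0 0 0 0 0.0854",
)

```text
t: 14.6
position: [0.6267, 0.1298, 0.3024]
tcp_rot: [3.141, -0.005, 0.211]
ft_force: [-0.8, -0.2, -0.5]
gripper_width: 0.0849
grasp_force: 0.0
```

```bash
python3 pic.py wrist w7.png; python3 -c "
from h import *
print(manip.observe()['position']);need(.4485,.1386,.3)"
```

```text
[0.62580418 0.12970317 0.30026421]
shift [-1.715e-01 -4.580e-02  1.000e-04] n 4 each [-0.0429 -0.0114  0.    ] yaw 0.211
```

View pics/w7.png

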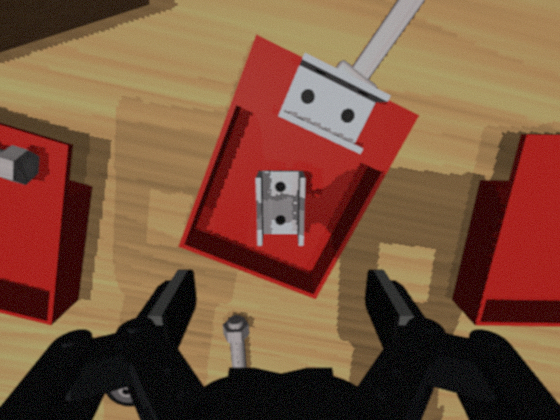

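The bracket lies in the bracket bin at (281,207). Next the bolt.

Request:
carry_out(
  series="-0.0343 -0.0092 0 0 0 0 0.0854;-0.0343 -0.0092 0 0 0 0 0.0854;-0.0343 -0.0092 0 0 0 0 0.0854;-0.0343 -0.0092 0 0 0 0 0.0854;-0.0343 -0.0092 0 0 0 0 0.0854",
)

```text
t: 15.15
position: [0.4461, 0.1386, 0.2975]
tcp_rot: [-3.141, 0.005, 0.211]
ft_force: [-0.8, -0.7, 0.4]
gripper_width: 0.0851
grasp_force: 0.0
```

Request:
carry_out(
  series="0 0 0.03 0 0 0 0.06;0 0 0.03 0 0 0 0.06;0 0 0.025 0 0 0 0.06;0 0 0.01 0 0 0 0.06;0 0 0.01 0 0 0 0.06",
)

```text
t: 15.65
position: [0.4477, 0.1387, 0.193]
tcp_rot: [-3.141, 0.003, 0.211]
ft_force: [-0.0, 0.1, 0.6]
gripper_width: 0.0602
grasp_force: 0.0
```

Request:
carry_out(
  series="0 0 0.005 0 0 0 0.06;0 0 0.003 0 0 0 0.05;0 0 0 0 0 0 0.05",
)

```text
t: 15.95
position: [0.4489, 0.1389, 0.187]
tcp_rot: [3.142, -0.001, 0.211]
ft_force: [-0.2, -0.1, 0.8]
gripper_width: 0.0502
grasp_force: 0.0
```

```bash
python3 -c "
from h import *
print(manip.observe()['position']);need(.448,.139,.178)"
```

```text
[0.44894547 0.13885345 0.18699448]
shift [-0.0009 -0.0003  0.009 ] n 1 each [-0.0009 -0.0003  0.009 ] yaw 0.211
```

Request:
carry_out(
  series="0 0 0.005 0 0 0 0.05;0 0 0.004 0 0 0 0.03;0 0 0 0 0 0 0.005;0 0 0 0 0 0 0.005;0 0 0 0 0 0 0.005",
)

```text
t: 16.45
position: [0.4485, 0.1388, 0.1777]
tcp_rot: [-3.142, 0.0, 0.211]
ft_force: [-0.6, -0.5, -0.7]
gripper_width: 0.0143
grasp_force: 38.9
```

Request:
carry_out(
  series="0 0 0 0 0 0 0.005;0 0 0 0 0 0 0.005;0 0 0 0 0 0 0.005",
)

```text
t: 16.75
position: [0.4485, 0.1388, 0.1777]
tcp_rot: [-3.142, 0.0, 0.211]
ft_force: [-0.6, -0.5, -0.5]
gripper_width: 0.0148
grasp_force: 38.9
```

Request:
carry_out(
  series="0 0 -0.03 0 0 0 0.005;0 0 -0.045 0 0 0 0.005;0 0 -0.045 0 0 0 0.005;0 0 0 0 0 0 0.005;0 0 0 0 0 0 0.005",
)

```text
t: 17.25
position: [0.4491, 0.1389, 0.2991]
tcp_rot: [3.141, -0.003, 0.211]
ft_force: [-0.4, -0.5, -2.3]
gripper_width: 0.0142
grasp_force: 39.2
```

```bash
python3 -c "
from h import *
print(manip.observe()['position']);need(.542,.371,.295)"
```

```text
[0.44905539 0.13889474 0.29909715]
shift [ 0.1394 -0.2075  0.0045] n 6 each [ 0.0232 -0.0346  0.0008] yaw 0.211
```

Request:
carry_out(
  series="0.0232 -0.0346 0 0 0 0 0.005;0.0232 -0.0346 0 0 0 0 0.005;0.0232 -0.0346 0 0 0 0 0.005;0.0232 -0.0346 0 0 0 0 0.005;0.0232 -0.0346 0 0 0 0 0.005",
)

```text
t: 17.75
position: [0.525, 0.3333, 0.2941]
tcp_rot: [3.14, 0.006, 0.211]
ft_force: [0.5, 0.5, -1.3]
gripper_width: 0.0142
grasp_force: 39.3
```

Request:
carry_out(
  series="0.0232 -0.0346 0 0 0 0 0.005;0 0 0 0 0 0 0.005;0 0 0.03 0 0 0 0.005;0 0 0.03 0 0 0 0.005;0 0 0.025 0 0 0 0.005",
)

```text
t: 18.25
position: [0.5393, 0.3696, 0.208]
tcp_rot: [3.139, 0.007, 0.211]
ft_force: [0.3, 0.5, -0.2]
gripper_width: 0.0142
grasp_force: 39.3
```

Request:
carry_out(
  series="0 0 0.01 0 0 0 0.005;0 0 0 0 0 0 0.005;0 0 0 0 0 0 0.03;0 0 0 0 0 0 0.04;0 0 0 0 0 0 0.04",
)

```text
t: 18.75
position: [0.5423, 0.3714, 0.2051]
tcp_rot: [-3.14, -0.004, 0.211]
ft_force: [0.1, -0.4, 0.0]
gripper_width: 0.04
grasp_force: 0.0
```

Request:
carry_out(
  series="0 0 -0.02 0 0 0 0.04;0 0 -0.04 0 0 0 0.04;0 0 -0.04 0 0 0 0.06;0 0 0 0 0 0 0.0854;0 0 0 0 0 0 0.0854",
)

```text
t: 19.25
position: [0.5421, 0.3715, 0.3063]
tcp_rot: [-3.14, -0.006, 0.211]
ft_force: [-0.2, 0.2, -1.1]
gripper_width: 0.0814
grasp_force: 0.0
```

```bash
python3 pic.py wrist w8.png; python3 -c "
from h import *
print(manip.observe()['position']);need(.3795,.252,.3)"
```

```text
[0.54129788 0.3709942  0.3039033 ]
shift [-0.1831  0.0825  0.0035] n 5 each [-0.0366  0.0165  0.0007] yaw 0.211
```

View pics/w8.png

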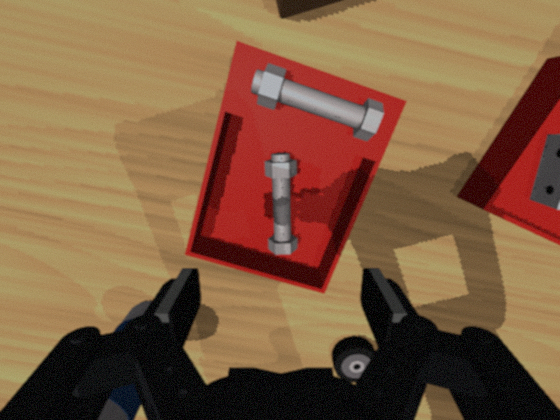

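The bolt lies in the bolt bin, from (281,165) to (282,245). Next the wheel at (354,360), away from the can at lower left.

Request:
carry_out(
  series="-0.0366 0.0165 0 0 0 0 0.0854;-0.0366 0.0165 0 0 0 0 0.0854;-0.0366 0.0165 0 0 0 0 0.0854;-0.0366 0.0165 0 0 0 0 0.0854;-0.0366 0.0165 0 0 0 0 0.0854",
)

```text
t: 19.8
position: [0.3773, 0.2507, 0.3007]
tcp_rot: [3.141, 0.004, 0.211]
ft_force: [0.7, -0.5, 0.1]
gripper_width: 0.0853
grasp_force: 0.0
```

Request:
carry_out(
  series="0 0 0.02 0 0 0 0.0854;0 0 0.03 0 0 0 0.0854;0 0 0.03 0 0 0 0.0854;0 0 0.01 0 0 0 0.0854;0 0 0 0 0 0 0.0854",
)

```text
t: 20.3
position: [0.3779, 0.2512, 0.2101]
tcp_rot: [3.14, 0.007, 0.211]
ft_force: [-0.9, -0.0, -0.4]
gripper_width: 0.0854
grasp_force: 0.0
```

```bash
python3 -c "
from h import *
print(manip.observe()['position']);need(.3795,.252,.179)"
```

```text
[0.37787197 0.25120158 0.21014381]
shift [ 0.002  -0.0005  0.0311] n 1 each [ 0.002  -0.0005  0.0311] yaw 0.211
```

Request:
carry_out(
  series="0.001 0 0.015 0 0 0 0.0854;0 0 0.01 0 0 0 0.0854;0 0 0.005 0 0 0 0.0854;0 0 0.002 0 0 0 0.07;0 0 0 0 0 0 0.03",
)

```text
t: 20.8
position: [0.3806, 0.2523, 0.1809]
tcp_rot: [-3.142, -0.0, 0.211]
ft_force: [-0.0, -0.1, 0.1]
gripper_width: 0.059
grasp_force: 0.0
```

Request:
carry_out(
  series="0 0 0 0 0 0 0.03;0 0 0 0 0 0 0.03;0 0 0 0 0 0 0.03;0 0 0 0 0 0 0.03;0 0 0 0 0 0 0.03",
)

```text
t: 21.3
position: [0.3811, 0.2525, 0.1816]
tcp_rot: [-3.141, -0.002, 0.211]
ft_force: [-0.6, 0.3, 5.4]
gripper_width: 0.0481
grasp_force: 41.6
```

Request:
carry_out(
  series="0 0 -0.03 0 0 0 0.03;0 0 -0.045 0 0 0 0.03;0 0 -0.045 0 0 0 0.03;0 0 0 0 0 0 0.03;0 0 0 0 0 0 0.03",
)

```text
t: 21.8
position: [0.3808, 0.2523, 0.3017]
tcp_rot: [-3.141, -0.003, 0.211]
ft_force: [-0.7, -0.1, -0.7]
gripper_width: 0.0478
grasp_force: 41.5
```

```bash
python3 -c "
from h import *
print(manip.observe()['position']);need(.628,-.123,.3)"
```

```text
[0.38076252 0.25227569 0.30166609]
shift [0.1633 0.4187 0.0018] n 10 each [0.0163 0.0419 0.0002] yaw 0.211
```

Request:
carry_out(
  series="0.0163 0.0419 0 0 0 0 0.03;0.0163 0.0419 0 0 0 0 0.03;0.0163 0.0419 0 0 0 0 0.03;0.0163 0.0419 0 0 0 0 0.03;0.0163 0.0419 0 0 0 0 0.03",
)

```text
t: 22.3
position: [0.5033, 0.0628, 0.2976]
tcp_rot: [-3.14, 0.005, 0.211]
ft_force: [1.3, 0.5, -0.7]
gripper_width: 0.048
grasp_force: 41.6
```

Request:
carry_out(
  series="0.0163 0.0419 0 0 0 0 0.03;0.0163 0.0419 0 0 0 0 0.03;0.0163 0.0419 0 0 0 0 0.03;0.0163 0.0419 0 0 0 0 0.03;0.0163 0.0419 0 0 0 0 0.03",
)

```text
t: 22.8
position: [0.627, -0.1248, 0.2967]
tcp_rot: [-3.138, 0.005, 0.21]
ft_force: [0.7, 0.8, -0.5]
gripper_width: 0.0481
grasp_force: 41.6
```

Request:
carry_out(
  series="0 0 0 0 0 0 0.03;0 0 0.03 0 0 0 0.03;0 0 0.03 0 0 0 0.03;0 0 0.025 0 0 0 0.03;0 0 0.01 0 0 0 0.03",
)

```text
t: 23.3
position: [0.6241, -0.1219, 0.1994]
tcp_rot: [-3.136, 0.01, 0.211]
ft_force: [-0.6, 0.3, -1.0]
gripper_width: 0.0479
grasp_force: 41.6
```

Request:
carry_out(
  series="0 0 0 0 0 0 0.03;0 0 0 0 0 0 0.055;0 0 0 0 0 0 0.06;0 0 0 0 0 0 0.062;0 0 0 0 0 0 0.062",
)

```text
t: 23.8
position: [0.6283, -0.1236, 0.2073]
tcp_rot: [3.14, -0.002, 0.211]
ft_force: [0.2, -0.1, 0.2]
gripper_width: 0.062
grasp_force: 0.0
```

Request:
carry_out(
  series="0 0 -0.02 0 0 0 0.062;0 0 -0.04 0 0 0 0.062;0 0 -0.045 0 0 0 0.062;-0.04 0 0 0 0 0 0.062;-0.04 0 0 0 0 0 0.062",
)

```text
t: 24.3
position: [0.5503, -0.1406, 0.3146]
tcp_rot: [3.137, -0.006, 0.212]
ft_force: [-1.1, -0.7, -0.4]
gripper_width: 0.0621
grasp_force: 0.0
```

```bash
python3 pic.py wrist w9.png; python3 - <<'E'
from h import *
a=cv2.imread("pics/w9.png")[100:420,140:420]
f=manip.grab_frame("scene")
b=cv2.resize(f["color"][95:335,110:480,::-1],None,fx=2.1,fy=2.1,interpolation=cv2.INTER_CUBIC)
cv2.imwrite("pics/final_scene.png",b)
E
```

```text
(no output)
```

View pics/w9.png

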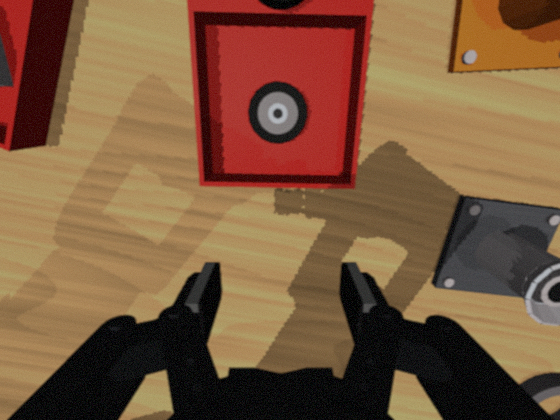

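View pics/final_scene.png

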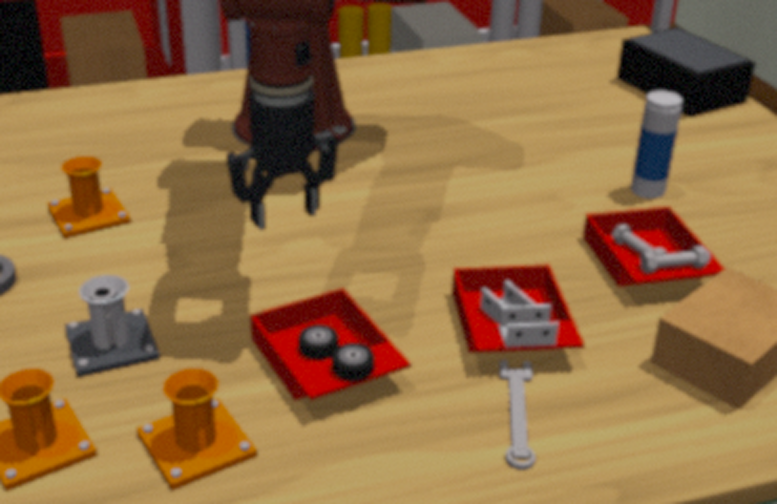

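The scene crop shows the wheel (318,343), bracket (515,300) and bolt (635,248) in their own bins. Both spacers are in the grey magazine (104,290), and the can is upright at (655,145). The gripper is clear, so I hand in.

Request:
carry_out(
  series="0 0 0 0 0 0 0.062;0 0 0 0 0 0 0.062;0 0 0 0 0 0 0.062",
)

```text
t: 24.7
position: [0.5506, -0.1403, 0.3114]
tcp_rot: [3.141, -0.002, 0.211]
ft_force: [-0.2, 0.2, 0.1]
gripper_width: 0.0621
grasp_force: 0.0
```

```bash
python3 -c "
from cell import manip
print(manip.close_job())"
```

```text
the job is handed in; nothing more can be done
None
```

The job is handed in at about 25 s of robot time; the last pictures show the bolt, wheel and bracket in their matching bins, the tall then the short spacer in the grey magazine, and the can still standing.

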